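Leak check of a pump module: hang the sensor, set the fastener, hold the panel shut

ROBOT

A 6-joint arm with a two-finger parallel gripper is mounted at the origin on the work surface. World frame = base frame: x ahead of the robot, y to its left, z up, the work surface at z = 0. Lengths are in m, angles in rad, forces in N, time in s.
With the tool pointing down it reaches from about 0.425 to 0.95 m from the base axis. Payload 14.7 kg.
Tool frame: the origin (TCP) lies at the very end of the fingers, on their centre line; the grasp point (between the pads) lies 19 mm behind it; y points along the fingers, z is the direction in which the jaws open and shut, and the axes are right-handed (so a half turn about y gives the same grasp; the last joint's range is limited). The gripper opens to 85 mm and grips with 20 to 120 N. Pads are 22 mm wide; open, the fingers measure 114 mm over their backs; the gripper's body (76 mm by 85 mm) begins 54 mm behind the grasp point. The pads swing forward as they close: fully open they stand 13 mm farther back than shut.
Start: joints at [1.088, 0.48, 1.596, -0, 1.065, -0.047], TCP at [0.274, 0.589, 0.231] pointing down, gripper open.
Joint ranges: [-2.75, 2.75], [-0.82, 2.05], [0.23, 2.67], [-1.56, 4.7], [0.09, 2.69], [-2.92, 2.92]. Speed limits (rad/s): [1.89, 1.89, 2.39, 3.01, 3.01, 3.01].

INTERFACE

Orientations are given as a unit quaternion [x, y, z, w].
In Python, from workcell import manip gives the robot as it stands.
- The arm moves only by the tool drive_tool, never from a script. Its argument "deltas" is text: rows parted by semicolons, each of 7 numbers parted by spaces: the turn, a rotation vector about the tool's x, y, z in units of 5 degrees (1.0 is 5 degrees), then the shift along the tool's x, y, z in cm, then the closure, from 0 (fully open) to 1 (shut). In form: rx ry rz dx dy dz claw; .... A call has 1 to 20 rows; each row shifts and turns the commanded pose from where the row before left it, along the tool's axes as they then stand; what a row does not reach is not made up. A row lasts 1/12 s, in which the tool goes at most 41.7 mm and 7.16 degrees, less where a joint would pass 70% of its speed; a pose out of reach is approached as far as the arm can. A call with a gripper value outside its range is refused whole. The fingers move at their own pace and stop on an object; "squeeze" is the grip in N (left out, the last holds). Time passes only in rows, so rows that do not move let the fingers close. It gives the time, the measured TCP pose, the force and the opening at its end, in the units of the state.
- manip.state(): the state, without advancing time (a new reading comes with each control period).
- manip.read_camera(name): name is "side" or "top" or "wrist"; returns the picture (420x560x3 uint8, red, green, blue); there is no depth.
- manip.get_calibration(name): a dict with "mtx" (3x3 intrinsics, pixels), "rvec" (rotation vector, rad) and "tvec" (3), from world to camera coordinates, as OpenCV has them. Camera axes: x right, y down, z forward; pixel columns grow to the right and rows downward; lengths in m; the calibration is good to about 2 mm. A picture is of the moment at which its call begins: read the wrist's pose just before it. get_calibration takes no time and is no camera call; for the wrist camera it gives the pose at the moment of the call.
- manip.finish_job(): hands the job in, once; it reports no verdict.
The state is a dict: "clock": time; "joints": joint angles; "qvel": joint speeds; "joint_efforts": joint torques, N m; "position": TCP position; "orientation": TCP orientation; "ft_force": force on the tool from outside, world axes, zero at the start; "wrist_torque": the same for the moment, N m; "grip_width": finger opening in m.
Only numpy, scipy, OpenCV 4.12 (cv2) and the standard library are available. Lean on these libraries where they do the work, as an engineer would, in place of code of your own. Each camera call takes 0.05 s, during which the arm holds its last target.

TASK

Get the pump module ready for its leak check: hook the orange sensor hanger over the module's rail at the green end, slide it along the rail to the yellow mark and let go of it there. Then turn the blue quarter-turn fastener until its white line is in line with the two red lines on the panel, then press the panel down until it is flush with its frame and finish while holding it pressed down, without letting go. Leave everything else on the table where it stands.

Things in the scene. Friction and masses are not known exactly. Their poses are not given: they have to be found in the camera images.
- module: Pump module fixed to the table: white box with a grey frame on top, 140 (x) x 240 (y) mm, frame top 80 mm above the table. Origin: centre of its underside; x points away from the robot more or less, z up. A rail runs along its front, parallel to its y. The access panel's centre lies at x = +10 mm, y = 0.
- rail_mid (a point): Middle of the steel rail's axis: rail 12 mm thick, 310 mm long, along the module's y, 105 mm above the table, at x = -115 mm of the module, 39 mm free between rail and box. End posts at +-159 mm rise to 109 mm above the table. Axes parallel to the module's.
- rail_green (a point): Middle of the green loading end of the rail, on the rail's axis, at y = -115 mm of the module (the robot's right-hand end). The green length reaches 30 mm to either side. Axes parallel to the module's.
- mark (a point): The yellow mark: a 10 mm wide band on the rail, with a yellow stripe beside it on the front edge of the module's top. The point lies on the rail's axis in the middle of the band, somewhere 20 to 90 mm from the rail's middle along the module's +y. Axes parallel to the module's.
- hanger_grip (a point): Centre of the grey grip block on top of the sensor hanger, 70 mm above the hanger's feet. Block: 14 (x) x 30 (y) x 40 mm tall, from 50 to 90 mm above the feet. z up. The hanger's y goes parallel to the rail (either way round will do). Hung, with its bridge resting on the rail, this point is 36 mm above the rail's axis, 141 mm above the table.
- hanger: Sensor hanger: loose orange inverted U, standing upright on the table, 0.08 to 0.17 kg. Origin between its feet, on the underside. Two legs 12 mm thick, 40 mm high, 30 mm wide (y); the slot between them is 18 mm wide (x), 40 mm deep and runs along y; a bridge 42 x 30 mm closes it from 40 to 50 mm; the grip block is on top.
- panel: Aluminium panel, 110 (x) x 200 (y) x 6 mm, origin centre of its underside. A springy gasket holds it 8 mm proud of the frame; it moves only straight down, with about 4 N to start and 10 N to be flush, at a hard stop, and springs up when let go. With the fastener out of line it goes down no more than 1 mm (the stud's bar misses its slot). It may be pressed anywhere.
- panel_top (a point): Centre of the panel's top face, under the fastener. Height above the table: 88 mm when up, 80 mm when fully down, flush with the grey frame. Axes parallel to the module's.
- panel_pad (a point): Centre of the round dark pad on the panel's top face, 32 mm across, 68 mm from the panel's centre along the module's +y; a handy place to press. A second pad lies 68 mm on the other side of the centre.
- fastener_grip (a point): Grip point on the fastener's axis, in the middle of the panel, 27 mm above the panel's top face. Blue wing 40 mm long (this point's x), 12 mm wide (y), from 4 to 34 mm above the panel's top face, with a white line along its top; below it a dark disc 38 mm across, 4 mm thick.
- fastener (a joint): Angle of the fastener (rad), growing anticlockwise from above. 0: wing and white line along the module's x, in line with the red lines on the panel. Starts at 0.7 to 1.4, so it is turned clockwise; stays where left (friction 0.05 N m). No stop at 0: travel ends at -0.35 and 1.57. Within about 0.15 of 0 the panel can go down.
- reagent: Bystander: small amber bottle with a blue cap, 44 mm across, 85 mm tall; it stands at the left or right spot, opposite the hanger. Origin at the centre of its underside.
- wellplate: Bystander: white well plate, 128 x 86 x 14 mm. Origin at the centre of its underside.
- tipbox: Bystander: black pipette-tip box with blue top, 120 x 85 x 64 mm. Origin at the centre of its underside.
- cup: Bystander: white cup, 70 mm across, 90 mm tall. Origin at the centre of its underside.
- tuberack: Bystander: orange rack with five capped tubes, 60 x 160 x 77 mm. Origin at the centre of its underside.
- driver: Bystander: screwdriver lying down, 180 mm long. Origin at the centre of its underside.
- jar: Bystander: clear jar with a white lid, 70 mm across, 90 mm tall. Origin at the centre of its underside.
Mind the look-alikes: they are no part of the job. What is shaped like the hanger but turquoise is not meant.

How it is judged:
On the way, in this order (a step that is already met when the one before it is completed fails the run):
1. the hanger straddles the rail at its green end (x of hanger_grip in the frame of module between -0.127 and -0.103 m and z of hanger_grip in the frame of module between 0.133 and 0.149 m and angle between the y axis of hanger_grip and the y axis of module, either way round below 0.25 rad and angle between hanger_grip's own z axis and vertical below 0.25 rad and y of hanger_grip in the frame of module between -0.15 and -0.08 m), for 0.1 s.
2. the hanger rides on the rail on its way from the green end to the mark (x of hanger_grip in the frame of module between -0.127 and -0.103 m and z of hanger_grip in the frame of module between 0.133 and 0.149 m and angle between the y axis of hanger_grip and the y axis of module, either way round below 0.25 rad and angle between hanger_grip's own z axis and vertical below 0.25 rad and y of hanger_grip in the frame of module between -0.072 and 0 m), for 0.05 s.
3. the hanger hangs on the rail at the yellow mark, let go and at rest (x of hanger_grip in the frame of module between -0.127 and -0.103 m and z of hanger_grip in the frame of module between 0.133 and 0.149 m and angle between the y axis of hanger_grip and the y axis of module, either way round below 0.25 rad and angle between hanger_grip's own z axis and vertical below 0.25 rad and y of hanger_grip in the frame of mark between -0.01 and 0.01 m and contact force between the fingers and hanger below 0.1 N and linear speed of hanger below 0.03 m/s), for 0.2 s.
4. the fastener is turned into line with the red lines (value of joint fastener between -0.15 and 0.15 rad), for 0.2 s.
At the end, for the whole second after the job is handed in: The hanger hangs on the rail within 10 mm of the yellow mark, untouched; the fastener is within 0.15 rad of the red lines; the panel is within 2 mm of fully down and the robot's fingers press on it (or on its fastener) with more than 3 N, through the last second (all of step 4 and x of hanger_grip in the frame of module between -0.127 and -0.103 m and z of hanger_grip in the frame of module between 0.133 and 0.149 m and angle between the y axis of hanger_grip and the y axis of module, either way round below 0.25 rad and angle between hanger_grip's own z axis and vertical below 0.25 rad and y of hanger_grip in the frame of mark between -0.01 and 0.01 m and contact force between the fingers and hanger below 0.1 N and z of panel_top in the frame of module below 0.082 m and contact force between the fingers and panel above 3 N); the arm keeps its last pose, push and grip.
It fails at once if a bystander is moved by more than 30 mm (distance of any of reagent, wellplate, tipbox, cup, tuberack, driver, jar from where it was at the start of the episode above 0.03 m).
It also fails if it takes over 61 s, if anything falls off the work surface, if the arm or the gripper's body presses on something with over 40 N, if the wrist force passes 120 N, or if a joint passes its speed limit or range.

## Working session

There is one attempt and no reset: what is moved stays moved. The work goes in short steps, Python scripts to look and compute and a tool call to move; the robot and the scene stay as the last step left them, time stands still between calls to the robot, and variables do not carry over. Pictures are saved under pics/ and viewed, and the job is handed in when it is done.

Besides the shell and the picture viewer there is one more tool, called as name(argument=value, ...), one argument or row to a line, values as JSON. drive_tool: Moves the arm, as the interface text tells. Its arguments: {"type":"object","properties":{"deltas":{"type":"string"},"squeeze":{"type":"number"}},"required":["deltas"]}

```bash
ls; mkdir -p pics
python3 - <<'E'
from workcell import manip
import cv2, numpy as np
s=manip.state(); print({k:np.round(v,4).tolist() for k,v in s.items()})
for n in ["side","top","wrist"]:
    c=manip.get_calibration(n); print(n,np.round(c['mtx'],1).tolist(),np.round(c['rvec'],4).ravel(),np.round(c['tvec'],4).ravel())
    cv2.imwrite(f"pics/{n}0.png",manip.read_camera(n)[:,:,::-1])
E
```

```text
pics
{'clock': 0.0, 'joints': [1.0884, 0.4808, 1.5969, 0.0, 1.0651, -0.0465], 'qvel': [0.0012, -0.0004, 0.0015, -0.001, 0.0003, 0.001], 'joint_efforts': [-0.0028, -95.0649, -43.0182, -0.0005, 0.0119, -0.0], 'position': [0.2742, 0.5889, 0.2307], 'orientation': [0.6908, -0.153, 0.1528, -0.69], 'ft_force': [-0.7527, -0.3406, 0.2797], 'wrist_torque': [0.054, 0.0307, -0.0221], 'grip_width': 0.0856}
side [[517.4, 0.0, 285.8], [0.0, 517.4, 210.9], [0.0, 0.0, 1.0]] [ 2.0789 -0.8272  0.389 ] [-0.4417  0.3222  1.2783]
top [[432.3, 0.0, 276.7], [0.0, 432.3, 212.2], [0.0, 0.0, 1.0]] [ 2.1291 -2.1404  0.2006] [-0.0067  0.6008  1.2845]
wrist [[373.1, 0.0, 277.8], [0.0, 373.1, 213.4], [0.0, 0.0, 1.0]] [-2.4575 -1.5645 -0.2053] [-0.6509 -0.0334  0.3784]
```

View pics/side0.png

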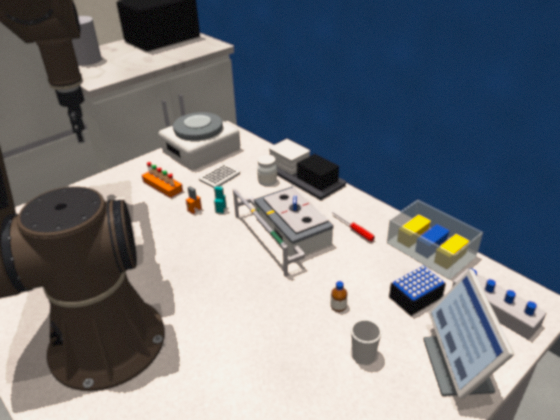

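View pics/top0.png

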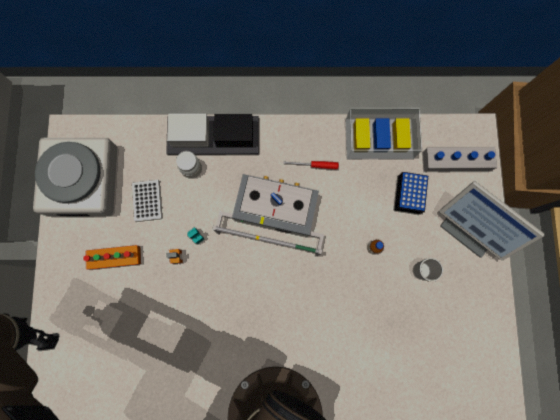

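View pics/wrist0.png

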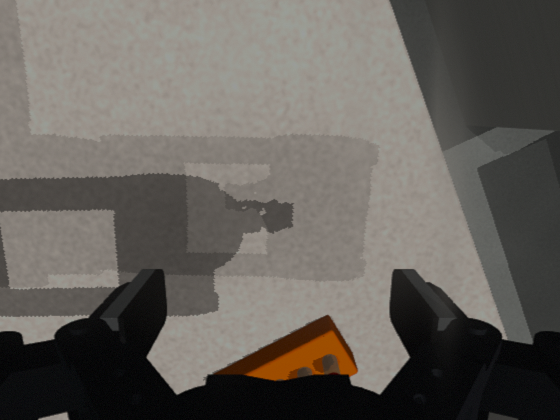

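Orange hanger candidates in the top view are (175,256) orange with a grey block and (196,235) turquoise. The orange one fits the description. The orange tuberack at (112,258) is a bystander. I'll confirm with enlarged crops.

Run:
```python
import cv2,numpy as np
t=cv2.imread('pics/top0.png'); s=cv2.imread('pics/side0.png')
def crop(i,x,y,w,h,f): return cv2.resize(i[y:y+h,x:x+w],None,fx=f,fy=f,interpolation=cv2.INTER_CUBIC)
cv2.imwrite('pics/c_hang.png',np.hstack([crop(t,150,220,66,50,6),crop(s,175,175,66,50,6)]))
cv2.imwrite('pics/c_modt.png',crop(t,205,165,130,95,6))
cv2.imwrite('pics/c_mods.png',crop(s,225,175,115,100,6))
```

```text
(no output)
```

View pics/c_hang.png

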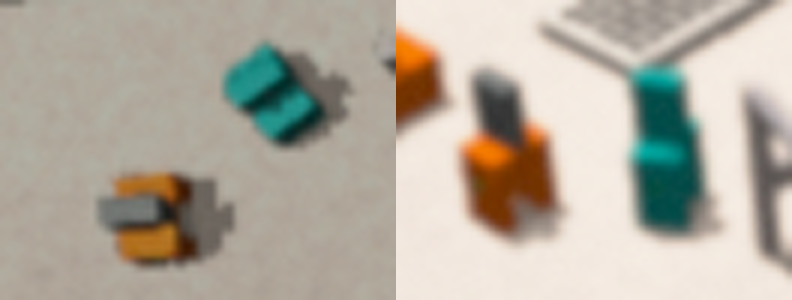

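View pics/c_modt.png

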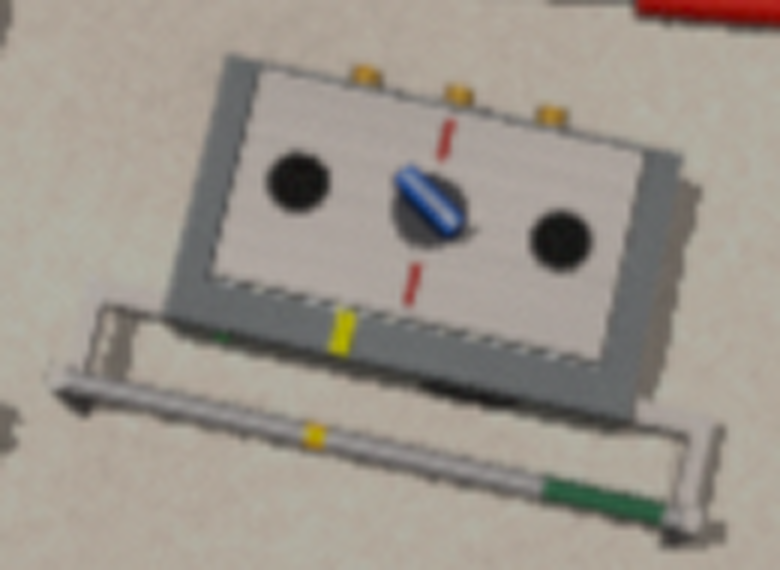

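View pics/c_mods.png

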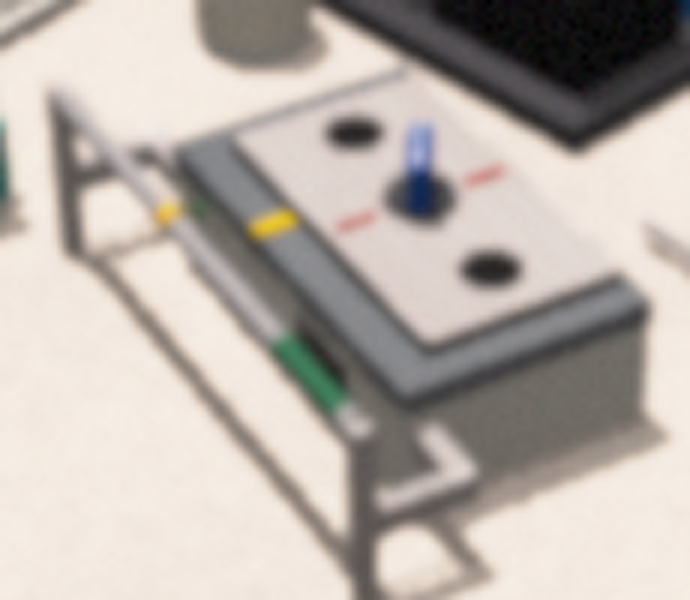

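```bash
cat > h.py <<'E'
import cv2,numpy as np
from scipy.optimize import least_squares
from scipy.spatial.transform import Rotation as R
from workcell import manip
def proj(c,P):
    return cv2.projectPoints(np.asarray(P,float).reshape(-1,1,3),np.asarray(c['rvec'],float),np.asarray(c['tvec'],float),np.asarray(c['mtx'],float),None)[0].reshape(-1,2)
def tri(c1,p1,c2,p2):
    def M(c): return c['mtx']@np.hstack([cv2.Rodrigues(np.asarray(c['rvec'],float))[0],np.asarray(c['tvec'],float).reshape(3,1)])
    X=cv2.triangulatePoints(M(c1),M(c2),np.array(p1,float).reshape(2,1),np.array(p2,float).reshape(2,1))
    X=X[:3,0]/X[3,0]
    e=[np.linalg.norm(proj(c,X)[0]-p) for c,p in((c1,p1),(c2,p2))]
    return X,e
E
cat > fit0.py <<'E'
from h import *
ct=manip.get_calibration('top'); cs=manip.get_calibration('side')
T=lambda x,y:np.array([(x+.5)/6-.5+205,(y+.5)/6-.5+165]); S=lambda x,y:np.array([(x+.5)/6-.5+225,(y+.5)/6-.5+175])
for n,a,b in [('padL',T(298,182),S(353,133)),('padR',T(561,240),S(492,269)),('mark',T(315,436),S(168,212)),('greenin',T(545,490),S(278,345)),('greenout',T(663,512),S(342,408)),('cornerFR',T(632,418),S(407,393))]:
    X,e=tri(ct,a,cs,b); print(n,X.round(4),np.round(e,2))
obs=[(ct,T(298,182),(.01,.068,.088)),(cs,S(353,133),(.01,.068,.088)),(ct,T(561,240),(.01,-.068,.088)),(cs,S(492,269),(.01,-.068,.088)),
(ct,T(545,490),(-.115,-.085,.105)),(cs,S(278,345),(-.115,-.085,.105)),(ct,T(232,57),(.07,.12,.08)),(ct,T(681,155),(.07,-.12,.08)),(ct,T(168,321),(-.07,.12,.08)),(ct,T(632,414),(-.07,-.12,.08)),(cs,S(407,390),(-.07,-.12,.08)),(cs,S(648,305),(.07,-.12,.08)),
(ct,T(315,436),'m'),(cs,S(168,212),'m')]
def f(p):
    r=[];c,s=np.cos(p[2]),np.sin(p[2]);Q=np.array([[c,-s,0],[s,c,0],[0,0,1]])
    for cam,px,m in obs:
        m=(-.115,p[3],.105) if m=='m' else m
        r.append(proj(cam,Q@m+[p[0],p[1],0])[0]-px)
    return np.concatenate(r)
q=least_squares(f,[.6,0,0,.05],loss='soft_l1'); print(q.x.round(4)); print(f(q.x).reshape(-1,2).round(2).tolist())
E
python3 fit0.py
```

```text
padL [0.6482 0.0581 0.0883] [0.1  0.07]
padR [ 0.618  -0.0745  0.0886] [0.2  0.14]
mark [0.5167 0.0484 0.1106] [0.2  0.14]
greenin [ 0.4898 -0.0635  0.1071] [0.08 0.06]
greenout [ 0.4783 -0.1204  0.1102] [0.01 0.  ]
cornerFR [ 0.5283 -0.109   0.0829] [0.19 0.15]
[ 0.6224 -0.0063 -0.2219  0.0316]
[[0.15, 0.27], [-0.25, 0.27], [0.2, 0.12], [-0.25, 0.35], [0.14, -0.58], [0.53, 0.38], [-0.88, -0.53], [0.68, -0.39], [-0.77, -0.69], [-0.34, 0.81], [-0.54, 1.24], [0.74, -0.78], [-0.3, -0.1], [-0.22, 1.29]]
```

Run:
```python
from h import *
t=cv2.imread('pics/top0.png'); s=cv2.imread('pics/side0.png')
a=cv2.resize(t[238:273,160:195],(400,400),interpolation=cv2.INTER_CUBIC);b=cv2.resize(s[180:220,178:218],(400,400),interpolation=cv2.INTER_CUBIC)
cv2.imwrite('pics/c2.png',np.hstack([a,b]))
```

```text
(no output)
```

View pics/c2.png

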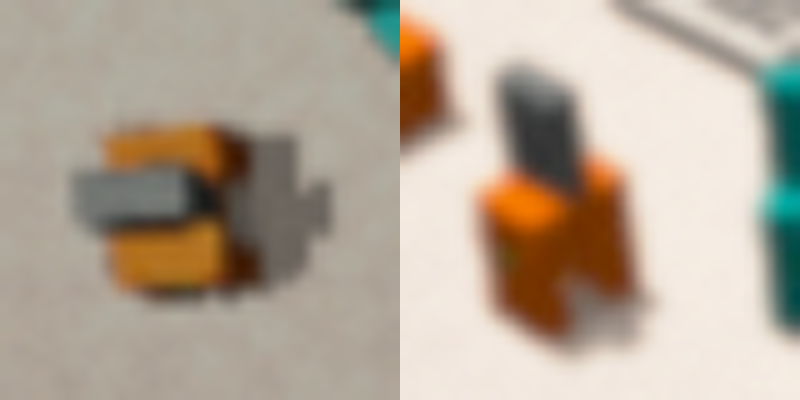

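Run:
```python
from h import *
ct=manip.get_calibration('top'); cs=manip.get_calibration('side')
k=400/35
T=lambda x,y:np.array([(x+.5)/k-.5+160,(y+.5)/k-.5+238]); S=lambda x,y:np.array([(x-400+.5)/10-.5+178,(y+.5)/10-.5+180])
b=np.mean([T(72,175),T(80,235),T(182,168),T(188,222)],0)
print(tri(ct,b,cs,S(540,76)))
obs=[]
for px,m in [((72,175),(.007,.015,.09)),((80,235),(-.007,.015,.09)),((182,168),(.007,-.015,.09)),((188,222),(-.007,-.015,.09)),((103,135),(.021,.015,.05)),((222,128),(.021,-.015,.05)),((225,285),(-.021,-.015,.05)),((115,290),(-.021,.015,.05))]: obs.append((ct,T(*px),m))
obs.append((cs,S(540,76),(0,0,.09)))
def f(p):
    Q=R.from_rotvec([0,0,p[2]]).as_matrix()
    return np.concatenate([proj(c,Q@m+[p[0],p[1],0])[0]-px for c,px,m in obs])
q=least_squares(f,[.5,.2,0]);print(q.x.round(4),f(q.x).reshape(-1,2).round(1).tolist())
s=manip.state(); M=R.from_quat(s['orientation']).as_matrix();print(M.round(3))
c=manip.get_calibration('wrist'); Rc=cv2.Rodrigues(c['rvec'])[0]; print((-Rc.T@np.ravel(c['tvec'])).round(3)); print((M.T@(-Rc.T@np.ravel(c['tvec'])-s['position'])).round(4)); print((Rc@M).round(3))
```

```text
(array([0.4696746 , 0.30109166, 0.09184306]), [np.float64(1.0461954056423475), np.float64(0.6758241357856413)])
[0.468  0.3027 0.0791] [[0.0, -0.0], [-0.5, -0.5], [0.6, -0.3], [0.3, -0.2], [0.3, -0.0], [-0.2, -0.2], [0.1, -0.2], [-0.2, 0.2], [-1.3, 0.5]]
[[ 0.907 -0.     0.422]
 [-0.422 -0.001  0.907]
 [-0.    -1.    -0.001]]
[0.216 0.618 0.374]
[-0.0649 -0.143   0.0014]
[[ 0.001 -0.     1.   ]
 [ 0.966 -0.259 -0.001]
 [ 0.259  0.966  0.   ]]
```

Confirmed: the orange U with the grey block is the hanger, at about (0.468, 0.303) with yaw 0.08. Next I move above it for a wrist look.

drive_tool(
  deltas="0 1.21 0 0 0 0 0; 0 1.21 0 0 0 0 0; 0 1.21 0 0 0 0 0; 0 1.21 0 0 0 0 0; 0 1.21 0 0 0 0 0; 0 1.21 0 0 0 0 0; 0 1.21 0 0 0 0 0; 0 1.21 0 0 0 0 0; 0 1.21 0 0 0 0 0; 0 1.21 0 0 0 0 0",
  squeeze=40,
)

```text
clock: 0.98
position: [0.2743, 0.5891, 0.231]
orientation: [0.518, -0.481, 0.481, -0.518]
ft_force: [0.4, 0.1, 0.1]
grip_width: 0.0853
```

drive_tool(
  deltas="0 0 0 2.5 0.25 1.42 0; 0 0 0 2.5 0.25 1.42 0; 0 0 0 2.5 0.25 1.42 0; 0 0 0 2.5 0.25 1.42 0; 0 0 0 2.5 0.25 1.42 0; 0 0 0 2.5 0.25 1.42 0; 0 0 0 2.5 0.25 1.42 0; 0 0 0 2.5 0.25 1.42 0; 0 0 0 2.5 0.25 1.42 0; 0 0 0 2.5 0.25 1.42 0; 0 0 0 2.5 0.25 1.42 0; 0 0 0 2.5 0.25 1.42 0; 0 0 0 0 0 0 0; 0 0 0 0 0 0 0",
)

```text
clock: 2.15
position: [0.4685, 0.3024, 0.201]
orientation: [0.519, -0.481, 0.48, -0.519]
ft_force: [-0.4, -0.6, -0.1]
grip_width: 0.0853
```

```bash
cat >> h.py <<'E'
def snap(n,name='wrist'):
    c=manip.get_calibration(name); im=manip.read_camera(name); cv2.imwrite(f'pics/{n}.png',im[:,:,::-1]); np.savez(f'pics/{n}.npz',**{k:np.asarray(v) for k,v in c.items()}); return c
def load(n): return dict(np.load(f'pics/{n}.npz'))
E
python3 -c "
from h import *
snap('w1'); s=manip.state(); M=R.from_quat(s['orientation']).as_matrix(); print(s['position'],np.arctan2(M[1,2],M[0,2]))"
```

```text
[0.46800336 0.30325441 0.20112668] 0.07762067159193847
```

View pics/w1.png

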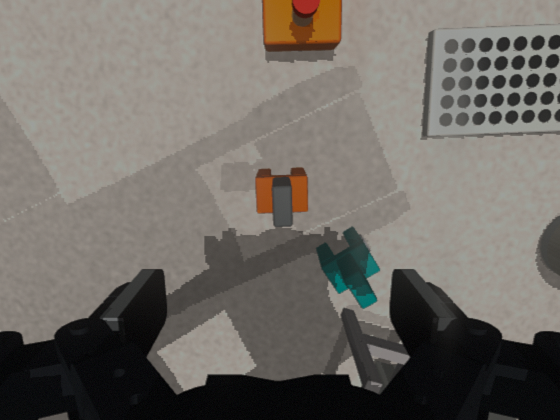

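Run:
```python
from h import *
i=cv2.imread('pics/w1.png'); cv2.imwrite('pics/c3.png',cv2.resize(i[155:240,240:325],(595,595),interpolation=cv2.INTER_CUBIC))
c=load('w1')
Q=R.from_rotvec([0,0,.079]).as_matrix()
m=[(a*.007,b*.015,.09) for a in(1,-1) for b in (1,-1)]+[(a*.021,b*.015,.05) for a in(1,-1) for b in (1,-1)]
print(proj(c,[Q@np.array(x)+[.468,.3027,0] for x in m]).round(1).tolist()); print(proj(c,[manip.state()['position']]))
```

```text
[[285.5, 189.7], [285.5, 231.0], [265.3, 189.8], [265.9, 231.1], [302.1, 179.7], [301.6, 216.0], [249.4, 179.9], [250.2, 216.2]]
[[274.23512013 276.65296948]]
```

View pics/c3.png

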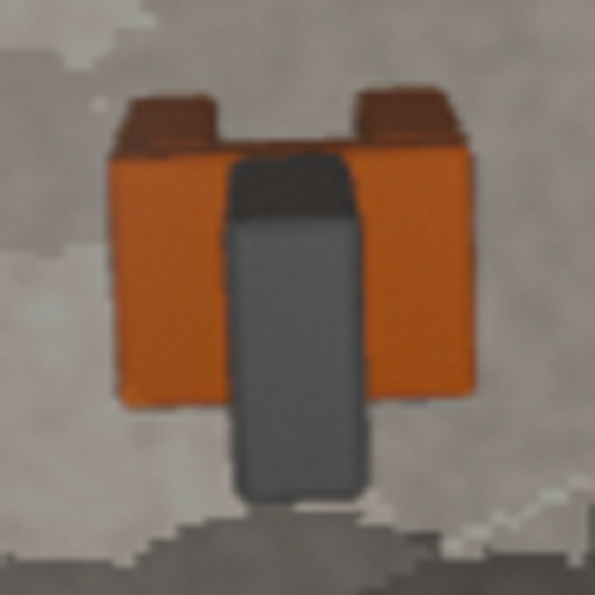

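Run:
```python
from h import *
c=load('w1')
px=[(357,213),(368,497),(230,217),(240,500),(470,145),(478,395),(108,155),(122,408)]
px=[np.array([(x+.5)/7-.5+240,(y+.5)/7-.5+155]) for x,y in px]
m=[(a*.007,b*.015,.09) for a in(1,-1) for b in (1,-1)]+[(a*.021,b*.015,.05) for a in(1,-1) for b in (1,-1)]
def f(p): return (proj(c,[R.from_rotvec([0,0,p[2]]).as_matrix()@np.array(x)+[p[0],p[1],p[3]] for x in m])-px).ravel()
q=least_squares(f,[.468,.303,.08,0]); print(q.x.round(4),f(q.x).round(1))
s=manip.state(); M=R.from_quat(s['orientation']).as_matrix()
d=M.T@(np.r_[q.x[:2],q.x[3]+.057]-s['position']); print('tool d',d.round(4),'a',np.arctan2(M[1,2],M[0,2]))
```

```text
[ 0.4726  0.3049  0.1124 -0.0068] [ 0.8 -0.1  0.4 -0.2 -0.8  0.1 -0.5  0.1  0.1 -0.1 -0.4 -0.1  0.2  0.4
  0.1 -0.1]
tool d [-0.0013  0.151   0.0048] a 0.07762067159193847
```

drive_tool(
  deltas="0 -0.3 0 0 1.8 0.4 0.4; 0 0 0 0 1.8 0 0.4; 0 0 0 0 1.8 0 0.4; 0 0 0 0 1.8 0 0.4; 0 0 0 0 1.8 0 0.4; 0 0 0 0 1.8 0 0.4; 0 0 0 0 1.8 0 0.4; 0 0 0 0 1.8 0 0.4; 0 0 0 0 0 0 0.4; 0 0 0 0 0 0 0.4",
)

```text
clock: 3.03
position: [0.4709, 0.3044, 0.0569]
orientation: [0.526, -0.473, 0.472, -0.525]
ft_force: [-0.1, -0.1, -0.4]
grip_width: 0.0512
```

```bash
python3 -c "
from h import *
snap('w2')"
```

```text
(no output)
```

View pics/w2.png

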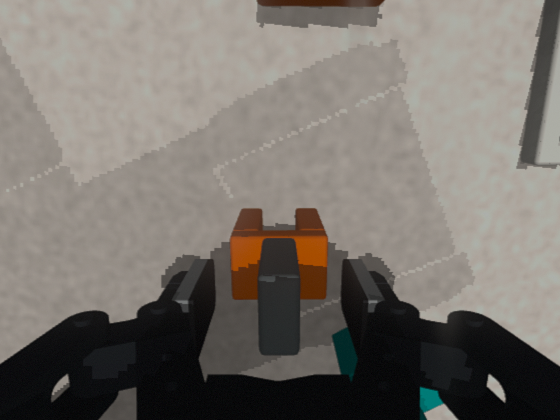

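The block at (279,315) sits centred between the pads at (200,310) and (355,310). Closing.

drive_tool(
  deltas="0 0 0 0 0 0 1; 0 0 0 0 0 0 1; 0 0 0 0 0 0 1; 0 0 0 0 0 0 1; 0 0 0 0 0 0 1; 0 0 0 0 0 0 1; 0 0 0 0 0 0 1; 0 0 0 0 0 0 1",
  squeeze=45,
)

```text
clock: 3.75
position: [0.4723, 0.3043, 0.0582]
orientation: [-0.525, 0.473, -0.473, 0.526]
ft_force: [-2.4, 0.3, 8.7]
grip_width: 0.0131
```

drive_tool(
  deltas="0 0 0 0 -1 0 1; 0 0 0 0 -2 0 1; 0 0 0 0 -2 0 1; 0 0 0 0 -2 0 1; 0 0 0 0 -2 0 1; 0 0 0 0 -2 0 1; 0 0 0 0 -2 0 1; 0 0 0 0 0 0 1",
)

```text
clock: 4.42
position: [0.4735, 0.3048, 0.1917]
orientation: [-0.524, 0.472, -0.474, 0.527]
ft_force: [1.1, 0.9, -0.9]
grip_width: 0.0135
```

```bash
python3 -c "
from h import *
snap('w3'); s=manip.state(); M=R.from_quat(s['orientation']).as_matrix(); print(s['position'],np.arctan2(M[1,2],M[0,2]),s['joints'])"
```

```text
[0.47292668 0.30449658 0.18983584] 0.1051867677168047 [ 5.18152535e-01  4.03909619e-01  1.84660478e+00 -7.66374965e-06
  8.87067462e-01  4.12967648e-01]
```

View pics/w3.png

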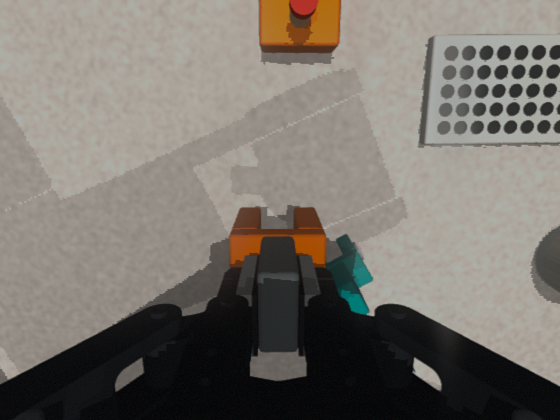

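drive_tool(
  deltas="0 0.94 0 0 -0.5 0 1; 0 0.94 0 0 -0.5 0 1; 0 0.94 0 0 -0.5 0 1; 0 0.94 0 0 0 0 1; 0 0 0 2.4 0 0.62 1; 0 0 0 2.4 0 0.62 1; 0 0 0 2.4 0 0.62 1; 0 0 0 2.4 0 0.62 1; 0 0 0 2.4 0 0.62 1; 0 0 0 2.4 0 0.62 1; 0 0 0 2.4 0 0.62 1; 0 0 0 2.4 0 0.62 1; 0 0 0 2.4 0 0.62 1; 0 0 0 2.4 0 0.62 1; 0 0 0 2.4 0 0.62 1; 0 0 0 2.4 0 0.62 1; 0 0 0 2.4 0 0.62 1; 0 0 0 2.4 0 0.62 1; 0 0 0 2.4 0 0.62 1; 0 0 0 2.4 0 0.62 1",
)

```text
clock: 6.13
position: [0.483, -0.0936, 0.2017]
orientation: [-0.442, 0.553, -0.552, 0.441]
ft_force: [1.5, 0.1, -1.2]
grip_width: 0.0134
```

drive_tool(
  deltas="0 0 0 0 0 0 1; 0 0 0 0 0 0 1",
)

```text
clock: 6.3
position: [0.4832, -0.0934, 0.2017]
orientation: [-0.441, 0.553, -0.553, 0.44]
ft_force: [0.1, 1.2, -1.6]
grip_width: 0.0129
```

```bash
python3 -c "
from h import *
snap('w4'); snap('t4','top'); snap('s4','side'); s=manip.state(); M=R.from_quat(s['orientation']).as_matrix(); print(s['position'],np.arctan2(M[1,2],M[0,2]),s['joints'])
t=cv2.imread('pics/t4.png')[165:260,205:335]; ss=cv2.imread('pics/s4.png')[165:265,225:355]
cv2.imwrite('pics/c4.png',np.vstack([cv2.resize(t,(780,570),interpolation=2)]));cv2.imwrite('pics/c4s.png',cv2.resize(ss,(780,600),interpolation=2))"
```

```text
[ 0.48332603 -0.09177498  0.20191908] -0.22259307855622573 [-2.49388465e-01  2.97920799e-01  1.98272756e+00  1.93447192e-04
  8.61953111e-01 -2.69212985e-02]
```

View pics/w4.png

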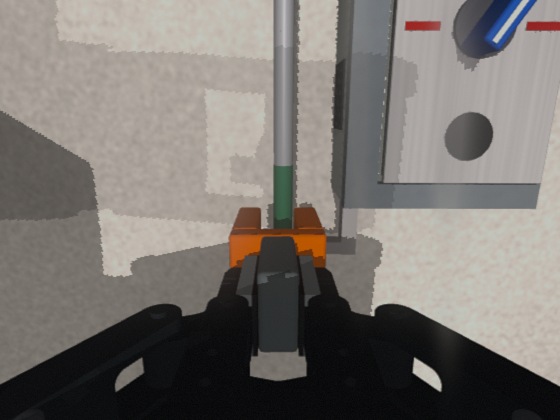

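View pics/c4.png

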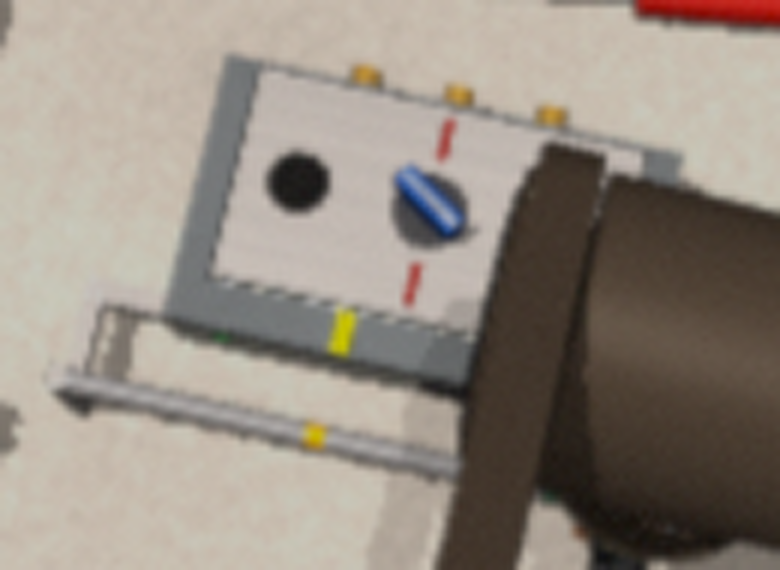

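View pics/c4s.png

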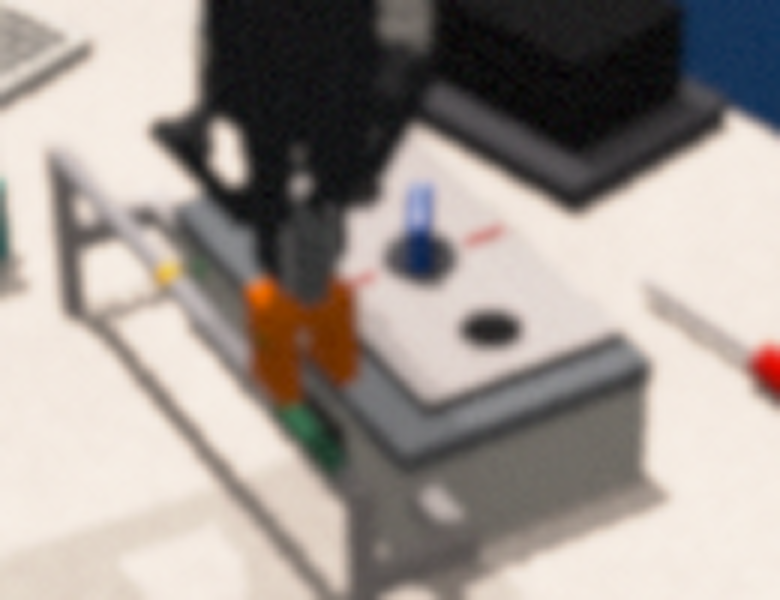

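```bash
python3 -c "
from h import *
i=cv2.imread('pics/w4.png'); cv2.imwrite('pics/c5.png',cv2.resize(i[120:270,220:340],(640,800//1),interpolation=2)[:600] if 0 else cv2.resize(i[150:270,215:345],(650,600),interpolation=2))"
```

```text
(no output)
```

View pics/c5.png

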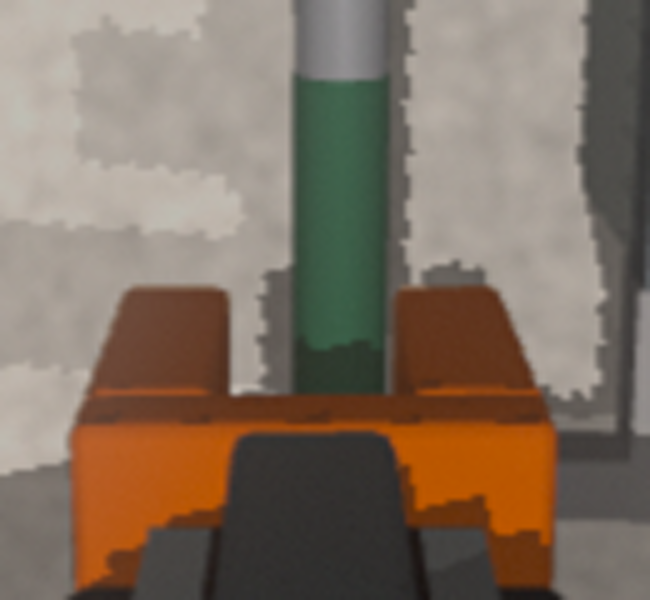

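```bash
cat >> h.py <<'E'
def ray(c,px,z):
    Rc=cv2.Rodrigues(np.asarray(c['rvec'],float))[0]; C=-Rc.T@np.ravel(c['tvec']); u=cv2.undistortPoints(np.array(px,float).reshape(1,1,2),c['mtx'],None).ravel()
    d=Rc.T@np.r_[u,1]; return C+d*(z-C[2])/d[2]
def st():
    s=manip.state(); M=R.from_quat(s['orientation']).as_matrix(); return np.array(s['position']),M,np.arctan2(M[1,2],M[0,2])
E
python3 -c "
from h import *
c=load('w4');p,M,a=st();S=lambda x,y:((x+.5)/5-.5+215,(y+.5)/5-.5+150)
for n,px,z in [('rail1',S(340.5,76),.105),('rail2',S(338,385),.105),('railfar',(284.3,40),.105),('bridge',S(313.5,430),p[2]-.003),('feet',S(312.5,290),p[2]-.053),('green in top',S(340,76),.110)]:
    X=ray(c,px,z); print(n,X.round(4),'tool',(M.T@(X-p)).round(4))
print(p,a)
g=np.array([.6224,-.0063]);Q=np.array([[np.cos(-.2219),.2201],[-.2201,np.cos(-.2219)]])
print('module frame tcp',Q.T@(p[:2]-g), 'rail1', Q.T@(ray(c,S(340.5,76),.105)[:2]-g), 'hang', Q.T@(ray(c,S(313.5,430),p[2]-.003)[:2]-g))
"
```

```text
rail1 [ 0.4947 -0.0603  0.105 ] tool [-0.0332  0.0969  0.0042]
rail2 [ 0.4852 -0.1007  0.105 ] tool [0.0083 0.0969 0.0039]
railfar [0.512  0.0115 0.105 ] tool [-0.1071  0.0969  0.0052]
bridge [ 0.4877 -0.0758  0.1989] tool [-0.0166  0.003   0.0007]
feet [ 0.4874 -0.0764  0.1489] tool [-0.0159  0.053   0.0006]
green in top [ 0.4947 -0.0596  0.11  ] tool [-0.0339  0.0919  0.0041]
[ 0.48332603 -0.09177498  0.20191908] -0.22259307855622573
module frame tcp [-0.11685098 -0.1139894 ] rail1 [-0.11268748 -0.08075375] hang [-0.11609422 -0.0974334 ]
```

drive_tool(
  deltas="0 0 0 0 1 0.25 1; 0 0 0 0 1 0 1; 0 0 0 0 0.9 0 1; 0 0 0 0 0 0 1; 0 0 0 0 0 0 1",
)

```text
clock: 6.87
position: [0.4856, -0.0926, 0.1723]
orientation: [-0.442, 0.553, -0.552, 0.441]
ft_force: [0.3, 0.2, -2.0]
grip_width: 0.0134
```

```bash
python3 -c "
from h import *
snap('w5'); print(st()[0],st()[2]); snap('s5','side')
i=cv2.imread('pics/w5.png'); cv2.imwrite('pics/c6.png',cv2.resize(i[150:270,215:345],(650,600),interpolation=2))
i=cv2.imread('pics/s5.png'); cv2.imwrite('pics/c6s.png',cv2.resize(i[200:250,255:305],(600,600),interpolation=2))"
```

```text
[ 0.48597872 -0.09277579  0.17285309] -0.22255852038126747
```

View pics/c6.png

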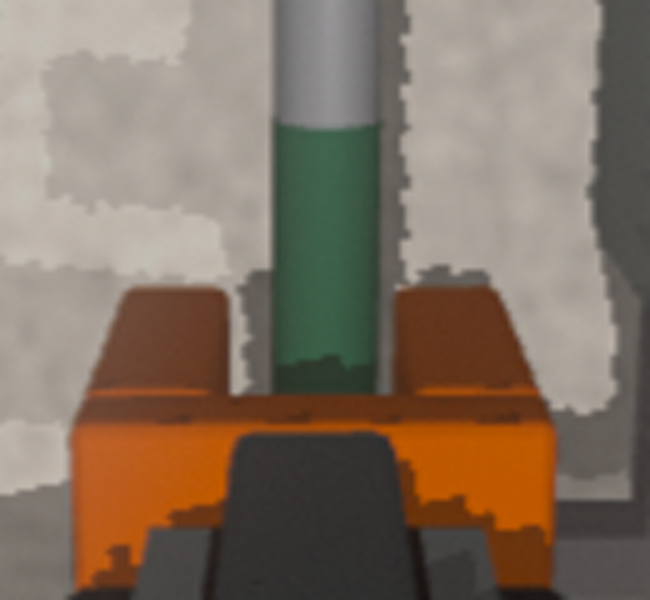

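View pics/c6s.png

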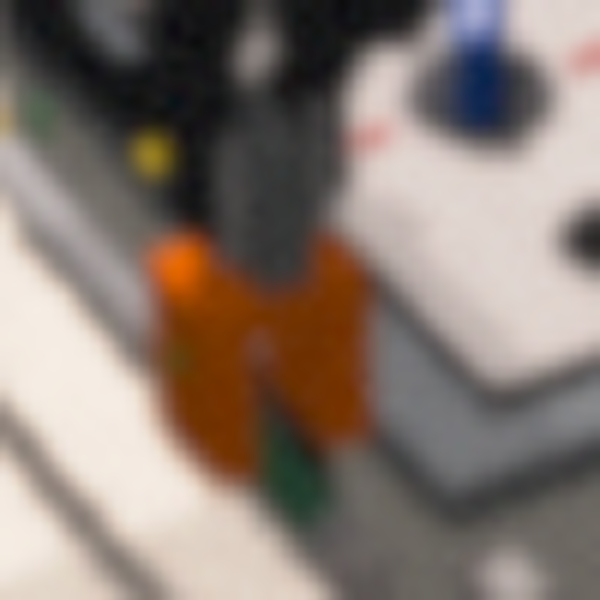

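drive_tool(
  deltas="0 0 0 0 0 0.13 1; 0 0 0 0 0.7 0 1; 0 0 0 0 0.7 0 1; 0 0 0 0 0.6 0 1; 0 0 0 0 0.6 0 1; 0 0 0 0 0.6 0 1; 0 0 0 0 0.5 0 1; 0 0 0 0 0.4 0 1; 0 0 0 0 0 0 1",
)

```text
clock: 7.72
position: [0.487, -0.0932, 0.1314]
orientation: [-0.442, 0.553, -0.552, 0.441]
ft_force: [-0.3, 1.0, -2.3]
grip_width: 0.0134
```

drive_tool(
  deltas="0 0 0 0 0.3 0 1; 0 0 0 0 0.2 0 1; 0 0 0 0 0 0 1",
)

```text
clock: 7.97
position: [0.4879, -0.0934, 0.1287]
orientation: [0.441, -0.552, 0.553, -0.442]
ft_force: [-8.1, 1.3, 33.4]
grip_width: 0.013
```

```bash
python3 -c "
from h import *
snap('w6'); print(st()[0],manip.state()['ft_force'],manip.state()['wrist_torque']); snap('s6','side')
i=cv2.imread('pics/w6.png'); j=cv2.imread('pics/s6.png'); cv2.imwrite('pics/c7.png',np.hstack([cv2.resize(i[150:280,215:345],(400,400),interpolation=2),cv2.resize(j[205:255,255:305],(400,400),interpolation=2)]))"
```

```text
[ 0.48787717 -0.09339932  0.12876292] [-8.16028235  1.64351836 31.17811381] [ 0.37037982  1.58997395 -0.00720242]
```

View pics/c7.png

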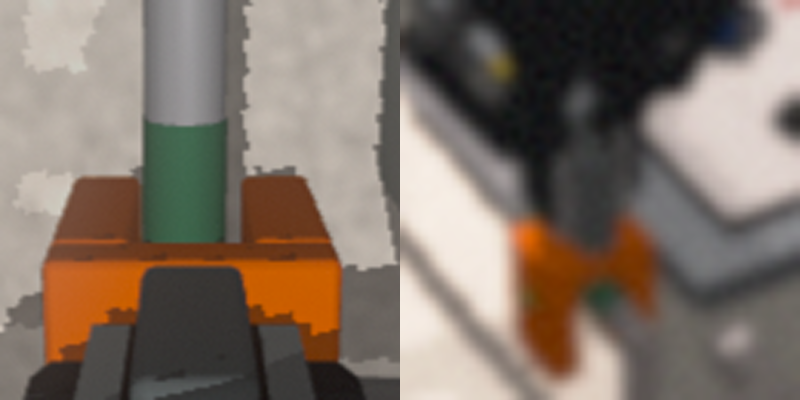

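drive_tool(
  deltas="0 0 0 0 -0.2 -0.1 1; 0 0 0 0 0 0 1; 0 0 0 -0.6 0 0 1; 0 0 0 -1 0 0 1; 0 0 0 -1 0 0 1; 0 0 0 -1 0 0 1; 0 0 0 -1 0 0 1; 0 0 0 -1 0 0 1; 0 0 0 -0.6 0 0 1; 0 0 0 0 0 0 1",
)

```text
clock: 8.9
position: [0.5005, -0.0312, 0.1292]
orientation: [-0.442, 0.552, -0.552, 0.442]
ft_force: [0.7, 0.0, -1.1]
grip_width: 0.0133
```

```bash
python3 -c "
from h import *
snap('w7'); print(st()[0],st()[2],manip.state()['ft_force'],manip.state()['wrist_torque'])
i=cv2.imread('pics/w7.png');cv2.imwrite('pics/c8.png',cv2.resize(i[60:280,190:370],(491,600),interpolation=2))"
```

```text
[ 0.50032724 -0.03185291  0.12923222] -0.2214581169816627 [ 0.14967599 -1.04992886 -1.3911026 ] [-0.04532238  0.01123175 -0.02080493]
```

View pics/c8.png

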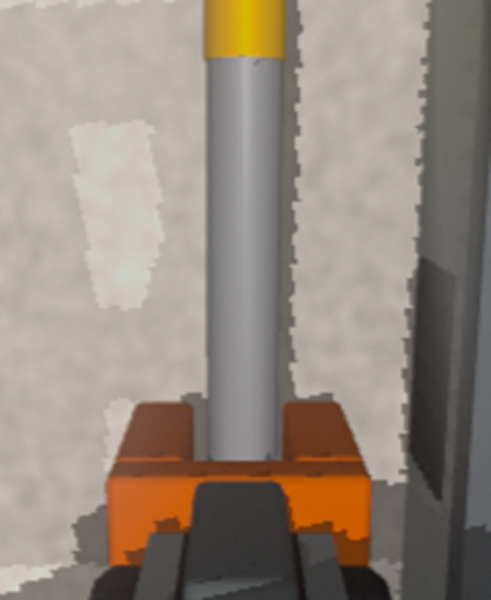

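```bash
python3 -c "
from h import *
c=load('w7');p,M,a=st();k=600/220;S=lambda x,y:((x+.5)/k-.5+190,(y+.5)/k-.5+60)
for n,px,z in [('mark edge',S(245,57),.111),('bridge top edge',S(239,475),.121),('rail at bridge',S(244,455),.111),('block top edge',S(239,484),.161),('foot edge L',S(165,403),.071)]:
    X=ray(c,px,z); print(n,X.round(4),'tool',(M.T@(X-p)).round(4))
g=np.array([.6224,-.0063]);Q=R.from_rotvec([0,0,-.2219]).as_matrix()[:2,:2]; print(Q.T@(p[:2]-g))
"
```

```text
mark edge [0.5195 0.0462 0.111 ] tool [-0.0803  0.0182  0.0015]
bridge top edge [ 0.5048 -0.0146  0.121 ] tool [-0.0178  0.0082  0.0005]
rail at bridge [ 0.5056 -0.0146  0.111 ] tool [-0.018   0.0182  0.0014]
block top edge [ 0.5074 -0.0029  0.161 ] tool [-0.0298 -0.0318  0.0006]
foot edge L [ 0.4898 -0.0121  0.071 ] tool [-0.0169  0.0582 -0.0146]
[-0.1134559  -0.05179257]
```

drive_tool(
  deltas="0 0 0 -0.6 0 0.05 1; 0 0 0 -1 0 0.05 1; 0 0 0 -1 0 0 1; 0 0 0 -1 0 0 1; 0 0 0 -1 0 0 1; 0 0 0 -0.6 0 0 1; 0 0 0 0 0 0 1; 0 0 0 0 0 0 1",
)

```text
clock: 9.62
position: [0.5127, 0.0183, 0.1292]
orientation: [-0.442, 0.552, -0.552, 0.442]
ft_force: [-0.5, -0.5, -1.5]
grip_width: 0.0133
```

```bash
python3 -c "
from h import *
snap('w8'); print(st()[0],st()[2],manip.state()['ft_force'],manip.state()['wrist_torque'])
i=cv2.imread('pics/w8.png');cv2.imwrite('pics/c9.png',cv2.resize(i[160:280,220:420],(800,480),interpolation=2))"
```

```text
[0.51257722 0.0179703  0.12924742] -0.22228929989223264 [ 0.00568143  0.2493794  -2.47330737] [-0.03322685  0.01689219 -0.00844411]
```

View pics/c9.png

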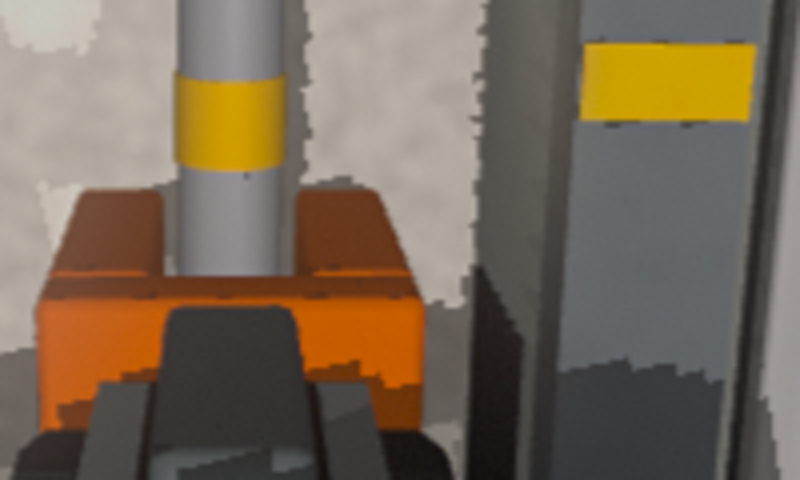

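```bash
python3 -c "
from h import *
c=load('w8');p,M,a=st();k=4;S=lambda x,y:((x+.5)/k-.5+220,(y+.5)/k-.5+160)
for n,px,z in [('mark near',S(230,168),.111),('mark far',S(230,78),.111),('stripe near',S(665,122),.080),('stripe far',S(668,43),.08),('bridge top edge',S(230,297),.121),('foot edge L',S(120,190),.071)]:
    X=ray(c,px,z); print(n,X.round(4),'tool',(M.T@(X-p)).round(4))
"
```

```text
mark near [0.5194 0.0464 0.111 ] tool [-0.0292  0.0182  0.0004]
mark far [0.5217 0.0562 0.111 ] tool [-0.0393  0.0182  0.0005]
stripe near [0.5748 0.0327 0.08  ] tool [-0.0281  0.0492  0.0575]
stripe far [0.5768 0.043  0.08  ] tool [-0.0386  0.0492  0.0571]
bridge top edge [0.5169 0.0349 0.121 ] tool [-0.0175  0.0082  0.0004]
foot edge L [0.5017 0.0376 0.071 ] tool [-0.0168  0.0582 -0.0149]
```

drive_tool(
  deltas="0 0 0 -0.6 0 0.03 1; 0 0 0 -0.8 0 0 1; 0 0 0 -0.8 0 0 1; 0 0 0 -0.6 0 0 1; 0 0 0 -0.3 0 0 1; 0 0 0 0 0.1 0 1; 0 0 0 0 0 0 1",
)

```text
clock: 10.25
position: [0.5203, 0.049, 0.129]
orientation: [-0.441, 0.552, -0.552, 0.442]
ft_force: [-2.3, 8.9, 12.1]
grip_width: 0.0131
```

```bash
python3 -c "
from h import *
snap('w9'); print(st()[0],st()[2],manip.state()['ft_force'],manip.state()['wrist_torque'])
i=cv2.imread('pics/w9.png');cv2.imwrite('pics/c10.png',cv2.resize(i[180:300,220:420],(800,480),interpolation=2))"
```

```text
[0.52030255 0.0489029  0.12896056] -0.2227994713363681 [-2.55052084  7.98200219 11.90759142] [ 1.52813111  0.33821784 -0.01014745]
```

View pics/c10.png

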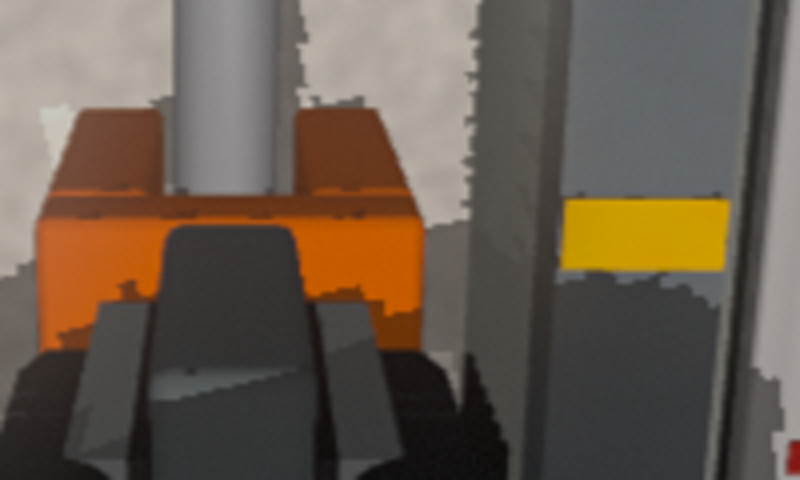

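Hanger centre and stripe line up in the tool frame (about −0.002 each). Releasing.

drive_tool(
  deltas="0 0 0 0 -0.08 0 1; 0 0 0 0 0 0 1; 0 0 0 0 0 0 0.6; 0 0 0 0 0 0 0.5; 0 0 0 0 0 0 0.4; 0 0 0 0 0 0 0.4; 0 0 0 0 0 0 0.4; 0 0 0 0 0 0 0.4",
)

```text
clock: 10.97
position: [0.5198, 0.048, 0.1291]
orientation: [-0.441, 0.553, -0.552, 0.441]
ft_force: [-0.1, -0.1, 0.2]
grip_width: 0.0515
```

drive_tool(
  deltas="0 0 0 0 -1 0 0.4; 0 0 0 0 -1.5 0 0.4; 0 0 0 0 -2 0 0.4; 0 0 0 0 -2 0 0.4; 0 0 0 0 -2 0 0.4; 0 0 0 0 -2 0 0.4; 0 0 0 0 0 0 0.4; 0 0 0 0 0 0 0.4",
)

```text
clock: 11.63
position: [0.5205, 0.0481, 0.2357]
orientation: [0.441, -0.552, 0.553, -0.442]
ft_force: [0.2, 1.0, -0.2]
grip_width: 0.051
```

```bash
python3 -c "
from h import *
snap('w10'); snap('s10','side'); snap('t10','top'); print(st()[0],st()[2],manip.state()['ft_force'])
i=cv2.imread('pics/s10.png');cv2.imwrite('pics/c11.png',cv2.resize(i[165:265,225:355],(780,600),interpolation=2))"
```

```text
[0.51935352 0.04801658 0.2336564 ] -0.2228194563953247 [ 0.70981937  0.93851935 -0.33593555]
```

View pics/w10.png

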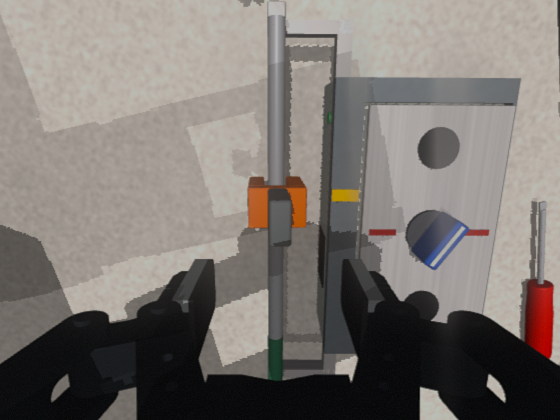

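View pics/c11.png

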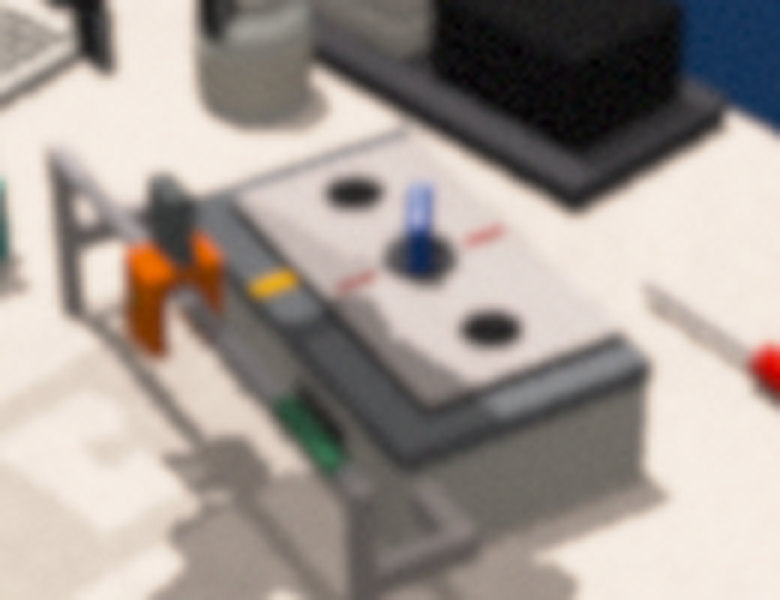

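```bash
python3 -c "
from h import *
i=cv2.imread('pics/w10.png');cv2.imwrite('pics/c12.png',np.vstack([cv2.resize(i[170:235,240:370],(780,390),interpolation=2)]));cv2.imwrite('pics/c13.png',cv2.resize(i[195:285,365:500],(780,520),interpolation=2))"
```

```text
(no output)
```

View pics/c12.png

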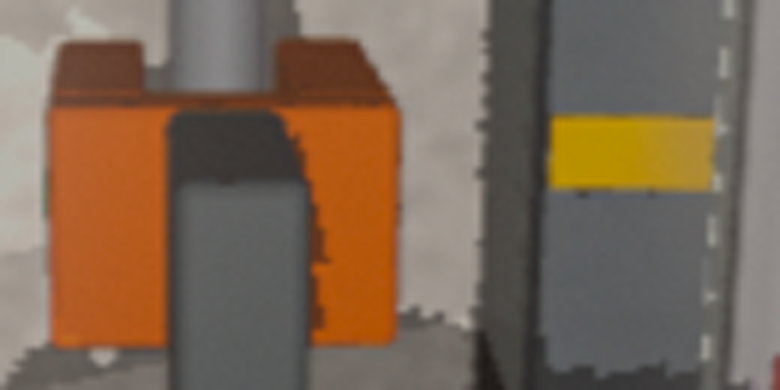

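View pics/c13.png

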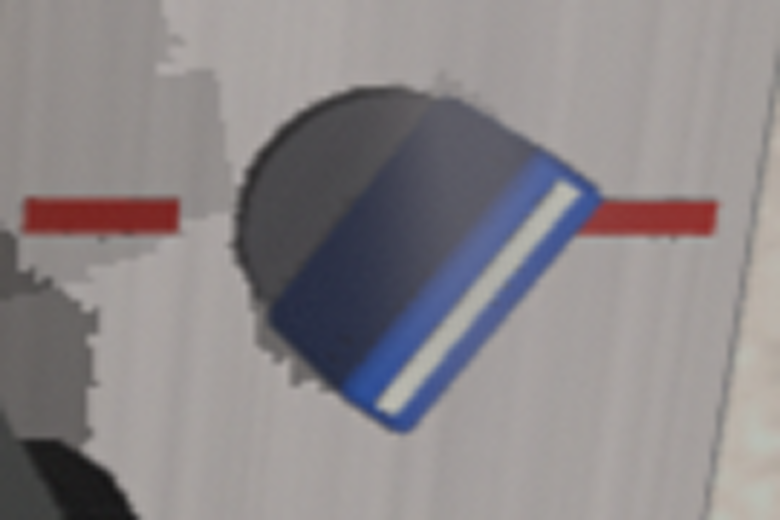

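```bash
python3 -c "
from h import *
c=load('w10');p,M,a=st()
H=lambda x,y:((x+.5)/6-.5+240,(y+.5)/6-.5+170)
k=780/135;F=lambda x,y:((x+.5)/k-.5+365,(y+.5)/k-.5+195)
t=lambda px,z:M.T@(ray(c,px,z)-p)
print('bridge far/near',t(H(225,106),.121).round(4),t(H(220,347),.121).round(4),'stripe',t(H(632,116),.08).round(4),t(H(630,190),.08).round(4))
w=[ray(c,F(*q),.122) for q in [(568,186),(390,408)]]
d=w[0]-w[1]; r=[ray(c,F(*q),.088) for q in [(24,216),(717,219)]]
dr=r[1]-r[0]
print('wing ctr',np.mean(w,0).round(4),'len',np.linalg.norm(d),'ang',np.arctan2(d[1],d[0]),'red ang',np.arctan2(dr[1],dr[0]),'redctr',np.mean(r,0).round(4))
print('tool', (M.T@(np.mean(w,0)-p)).round(4),p,a)
g=np.array([.6224,-.0063]);Q=R.from_rotvec([0,0,-.2219]).as_matrix()[:2,:2];print('fit ctr',g+Q@[.01,0])
"
```

```text
bridge far/near [-0.0171  0.1127  0.0018] [0.0123 0.1127 0.0012] stripe [-0.0078  0.1536  0.0572] [0.0026 0.1536 0.0574]
wing ctr [ 0.6363 -0.0059  0.122 ] len 0.03530004655679655 ang 0.7764016694760568 red ang -0.22976693144971622 redctr [ 0.6362 -0.006   0.088 ]
tool [0.0267 0.1116 0.1261] [0.51935352 0.04801658 0.2336564 ] -0.2228194563953247
fit ctr [ 0.63215481 -0.00850083]
```

Hanger is on the mark (both measured at tool x of about −0.0025). The fastener is about 1.0 rad off the red lines and centred near (0.635, −0.0065). Next, the wing.

drive_tool(
  deltas="0 0.94 0 0 0 0 0.4; 0 0.94 0 0 0 0 0.4; 0 0.94 0 0 0 0 0.4; 0 0.94 0 0 0 0 0.4; 0 0.94 0 0 0 0 0.4; 0 0.94 0 0 0 0 0.4; 0 0.91 0 0 0 0 0.4; 0 0 0 -0.74 0 2 0.4; 0 0 0 -0.74 0 2 0.4; 0 0 0 -0.74 0 2 0.4; 0 0 0 -0.74 0 2 0.4; 0 0 0 -0.74 0 2 0.4; 0 0 0 -0.74 0 2 0.4; 0 0 0 0 1.8 0 0.4; 0 0 0 0 1.8 0 0.4; 0 0 0 0 1.8 0 0.4; 0 0 0 0 1.8 0 0.4; 0 0 0 0 1 0 0.4; 0 0 0 0 0 0 0.4; 0 0 0 0 0 0 0.4",
)

```text
clock: 13.45
position: [0.6352, -0.0064, 0.1516]
orientation: [-0.268, 0.655, -0.654, 0.267]
ft_force: [-0.1, 0.3, 0.8]
grip_width: 0.0512
```

```bash
python3 -c "
from h import *
snap('w11'); print(st()[0],st()[2])"
```

```text
[ 0.63582708 -0.00643983  0.15245187] -0.7944151513351413
```

View pics/w11.png

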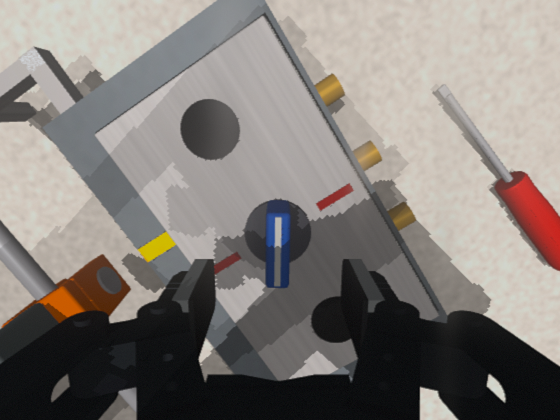

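```bash
python3 -c "
from h import *
c=load('w11');p,M,a=st()
for q in [(278,217),(278,287)]: print((M.T@(ray(c,q,.122)-p)).round(4))
"
```

```text
[-0.0184  0.0305 -0.0005]
[ 0.0183  0.0305 -0.0006]
```

Centred. Descending and gripping.

drive_tool(
  deltas="0 0 0 0 1.5 -0.05 0.4; 0 0 0 0 1.5 0 0.4; 0 0 0 0 1.3 0 0.4; 0 0 0 0 0.9 0 0.4; 0 0 0 0 0 0 0.4; 0 0 0 0 0 0 0.8; 0 0 0 0 0 0 1; 0 0 0 0 0 0 1; 0 0 0 0 0 0 1; 0 0 0 0 0 0 1; 0 0 0 0 0 0 1; 0 0 0 0 0 0 1",
  squeeze=40,
)

```text
clock: 14.5
position: [0.6356, -0.0059, 0.1006]
orientation: [0.267, -0.654, 0.655, -0.268]
ft_force: [-0.7, 4.0, 7.3]
grip_width: 0.0114
```

drive_tool(
  deltas="0 0.96 0 0 0 0 1; 0 0.96 0 0 0 0 1; 0 0.96 0 0 0 0 1; 0 0.96 0 0 0 0 1; 0 0.96 0 0 0 0 1; 0 0.96 0 0 0 0 1; 0 0.96 0 0 0 0 1; 0 0.96 0 0 0 0 1; 0 0.96 0 0 0 0 1; 0 0.96 0 0 0 0 1; 0 0.96 0 0 0 0 1; 0 0.96 0 0 0 0 1; 0 0 0 0 0 0 1; 0 0 0 0 0 0 1; 0 0 0 0 0 0 1; 0 0 0 0 0 0 1",
)

```text
clock: 15.83
position: [0.6357, -0.0067, 0.1004]
orientation: [-0.08, -0.702, 0.703, 0.079]
ft_force: [1.0, -4.9, 5.3]
grip_width: 0.0113
```

```bash
python3 -c "
from h import *
snap('w12'); s=manip.state();print(st()[0],st()[2],s['ft_force'],s['wrist_torque'],s['joints'])"
```

```text
[ 0.63577642 -0.00674132  0.10040602] -1.7961831072990082 [ 0.26789014 -5.79171975  4.95919462] [-1.07457222 -0.10772146 -0.02604091] [-5.79056430e-02  6.07552130e-01  1.74173729e+00 -8.91035675e-04
  7.91223195e-01  1.73890324e+00]
```

View pics/w12.png

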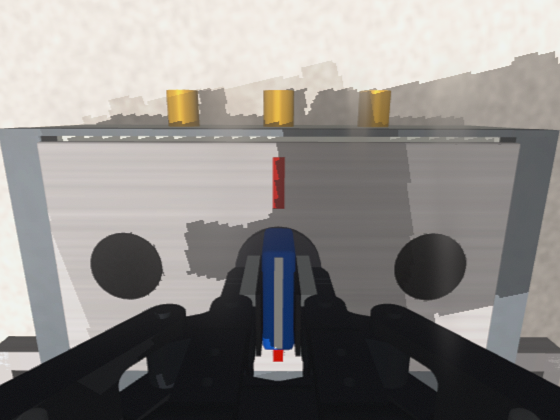

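The white line at (278,258–345) is in line with the red lines at (279,182) and (278,355). Next I press down while holding the wing.

drive_tool(
  deltas="0 0 0 0 0 0 1; 0 0 0 0 0.2 0 1; 0 0 0 0 0.2 0 1; 0 0 0 0 0.2 0 1; 0 0 0 0 0.2 0 1; 0 0 0 0 0 0 1; 0 0 0 0 0 0 1",
  squeeze=60,
)

```text
clock: 16.47
position: [0.6358, -0.0068, 0.0931]
orientation: [-0.08, -0.702, 0.703, 0.079]
ft_force: [-2.8, -5.3, 15.4]
grip_width: 0.0105
```

drive_tool(
  deltas="0 0 0 0 0.1 0 1; 0 0 0 0 0.1 0 1; 0 0 0 0 0 0 1; 0 0 0 0 0 0 1; 0 0 0 0 0 0 1",
)

```text
clock: 16.88
position: [0.636, -0.0067, 0.0928]
orientation: [-0.08, -0.702, 0.703, 0.079]
ft_force: [-11.6, -6.1, 41.7]
grip_width: 0.0105
```

```bash
python3 -c "
from h import *
snap('w13'); snap('s13','side'); s=manip.state();print(st()[0],st()[2],s['ft_force'],s['wrist_torque'])
i=cv2.imread('pics/s13.png');cv2.imwrite('pics/c14.png',cv2.resize(i[165:265,225:355],(780,600),interpolation=2))"
```

```text
[ 0.63601171 -0.00678572  0.09278087] -1.7960634833516567 [-11.31607085  -5.84825831  43.07189042] [-0.9636244   2.03546583 -0.02300426]
```

View pics/w13.png

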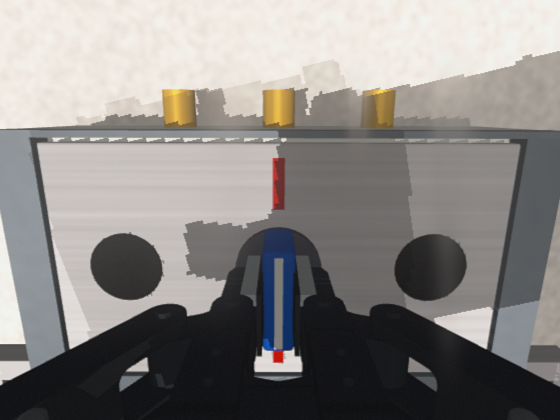

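View pics/c14.png

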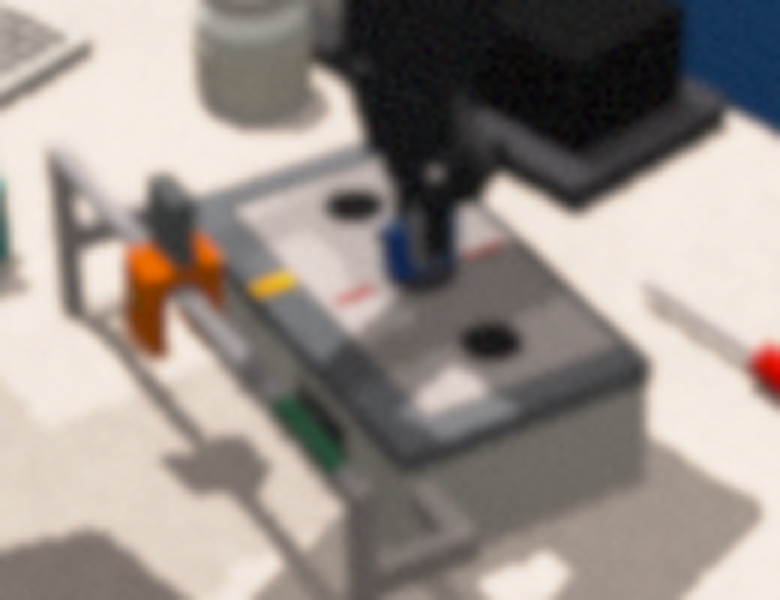

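drive_tool(
  deltas="0 0 0 0 -0.1 0 1; 0 0 0 0 0 0 1; 0 0 0 0 0 0 1; 0 0 0 0 0 0 1; 0 0 0 0 0 0 1; 0 0 0 0 0 0 1",
)

```text
clock: 17.48
position: [0.6359, -0.0068, 0.0929]
orientation: [-0.08, -0.702, 0.703, 0.079]
ft_force: [-6.8, -5.6, 28.8]
grip_width: 0.0107
```

```bash
python3 -c "
from h import *
c=manip.get_calibration('side')
for X in [(.6482,.0581),(.618,-.0745)]: print([proj(c,[(*X,z)])[0].round(2).tolist() for z in (.088,.080)])
def cen(n,x,y):
    g=255.-cv2.cvtColor(cv2.imread(f'pics/{n}.png'),6)[y-5:y+7,x-8:x+9]; g=np.clip(g-150,0,None); yy,xx=np.mgrid[y-5:y+7,x-8:x+9]; return (g*xx).sum()/g.sum(),(g*yy).sum()/g.sum()
for n in('s10','s13'): print(n,cen(n,283,198),cen(n,306,220))
s=manip.state();print(st()[0],st()[2],s['ft_force'],s['clock'])"
```

```text
[[283.37, 196.86], [283.43, 198.96]]
[[306.45, 219.61], [306.44, 221.77]]
s10 (np.float64(283.58291956305857), np.float64(196.76266137040716)) (np.float64(306.41564083997105), np.float64(219.48660391021))
s13 (np.float64(286.3431924882629), np.float64(198.6338028169014)) (np.float64(305.96890019790783), np.float64(221.06530958439356))
[ 0.63592256 -0.006767    0.09292615] -1.796122619601802 [-6.76695073 -5.56999104 28.7604182 ] 17.4833
```

```bash
python3 -c "
from workcell import manip
print(manip.finish_job())"
```

```text
the job is handed in; nothing more can be done
None
```

The job is handed in at about 17.5 s. The interface gives no verdict, so these are my own last checks.

- **Hanger:** I hooked the orange hanger over the green end, slid it along the rail to the yellow mark and let go. The wrist camera put its centre within about 1 mm of the stripe. It stood unchanged in the last side view.
- **Fastener:** I turned the wing about 1.0 rad clockwise. Its white line lies in line with both red lines, within about 0.01 rad by the tool angle.
- **Panel:** It is held down through the gripped wing with about 29 N, against a clear hard stop. The tool went down about 7.5 mm, from 100.4 to 92.9 mm. In the side view one pad moved 1.9 px and the other 1.6 px, against 2.1 px expected for 8 mm. I think the smaller value comes from shadow on that pad.
- **Bystanders:** The tool's path kept clear of them and I saw none move, but I did not measure their positions at the end.

**Disagreements:** the fixed cameras and the wrist camera differed by 2–5 mm on the poses of the hanger and fastener. I followed the wrist camera for the grasps and in-between values for the placing. The hanger's height from the first wrist fit was also 7 mm too low, so I used the stated height.

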